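Put the painter's things back on their own mats

TASK

The four painting things stand on each other's cork mats; put each upright in the middle of the mat of its own outline: the wide pot on the large round mat, the slim bottle on the small round mat, the ink bottle on the square mat with its sides parallel to the mat's, and the tin lengthwise along the oblong mat. Each mat holds only one thing, so the empty hexagonal tile is there as a free spot on the way. Keep everything upright, set things down rather than dropping them, and leave the glass jug where it is.

Things in the scene. Friction and masses are not known exactly. Their poses are not given: they have to be found in the camera images.
- pot: Wide white ceramic water pot, a straight-sided open round cup, 60 mm outside diameter, 58 mm high, wall 4 mm, 0.13 to 0.25 kg. Origin at the centre of its underside, z up.
- ink: Square amber glass ink bottle, body 46 x 46 mm and 42 mm high, with a round black cap 30 mm across on top (62 mm high in all). Origin at the centre of its underside, z up, x and y square to its flat sides.
- tin: Oblong closed bare-metal paint tin lying flat, 88 mm long (its x) and 46 mm wide (its y), 24 mm high. Its lower 16 mm is 1 mm smaller on each side than the lid. Origin at the centre of its underside, z up.
- slim: Slim round green glass bottle, 36 mm diameter up to 60 mm, then a shoulder and a black cap 22 mm across, 85 mm high in all. Origin at the centre of its underside, z up.
- mat_round: Large round cork mat, 104 mm diameter: the place of the wide pot. Fixed to the table, 6 mm thick and flat, no rim; origin at the centre of its underside on the table, z up.
- mat_square: Square cork mat, 92 x 92 mm: the place of the square ink bottle. Fixed to the table, 6 mm thick and flat, no rim; origin at the centre of its underside on the table, z up, x and y along its sides.
- mat_long: Oblong cork mat, 124 mm (its x) by 68 mm (its y): the place of the tin. Fixed to the table, 6 mm thick and flat, no rim; origin at the centre of its underside on the table, z up.
- mat_small: Small round cork mat, 72 mm diameter: the place of the slim bottle. Fixed to the table, 6 mm thick and flat, no rim; origin at the centre of its underside on the table, z up.
- tile: White glazed hexagonal tile, 100 mm across flats, empty at the start: the free spot. Fixed to the table, 6 mm thick and flat, no rim; origin at the centre of its underside on the table, z up.
- jug: Round open glass jug with a handle along its y and a small lip, 80 mm across, 62 mm high, loose: to be left alone. Origin at the centre of its underside, z up.
Things that resemble listed ones, but are neither listed nor needed, are in the scene too. Several things have the shape of the tin; the one meant has the colours described above.

How it is judged:
By the outcome, as a careful person would: the job done as asked, in the order asked, and still so for the second after the job is handed in, with the robot touching nothing.
It also fails if it takes over 144 s, if anything falls off the work surface, if the arm or the gripper's body presses on something with over 40 N, if the wrist force passes 120 N, or if a joint passes its speed limit or range.

ROBOT

A 7-joint arm with a two-finger parallel gripper is mounted at the origin on the work surface. World frame = base frame: x ahead of the robot, y to its left, z up, the work surface at z = 0. Lengths are in m, angles in rad, forces in N, time in s.
With the tool pointing down it reaches from about 0.4 to 0.875 m from the base axis. Payload 6.5 kg.
Tool frame: the origin (TCP) lies between the finger pads; the fingertips stand ahead of it and the grasp point (between the pads) is the TCP (manip.tips_ahead is the z of the fingertips in the tool frame, in m); z points along the fingers, y is the line along which they close (so a half turn about z gives the same grasp; the last joint's range is limited). The gripper opens to 88 mm and grips with 3 to 60 N. Pads are 18 mm wide; open, the fingers measure 123 mm over their backs; the gripper's body (75 mm by 187 mm) begins 45 mm behind the grasp point.
Start: joints at [-1.187, 0.536, -0.004, 1.538, 0.003, 1.067, -0.071], TCP at [0.283, 0.585, 0.258] pointing down, gripper open.
Joint ranges: [-2.7, 2.7], [-0.37, 2.16], [-1.27, 1.26], [0.24, 2.4], [-1.31, 4.45], [0.19, 1.91], [-2.76, 2.76]. Speed limits (rad/s): [2.39, 2.39, 3.14, 3.14, 3.14, 3.14, 3.14].

INTERFACE

Orientations are given as a unit quaternion [w, x, y, z].
In Python, from cell import state, optics, manip gives the robot as it stands. The module is installed in compiled form; this text tells all that it offers.
- The arm moves only by the shell command python3 -m pendant 'ROWS' [FORCE]. ROWS is JSON, a list of rows, each a list of 7 numbers: the turn, a rotation vector about the world's x, y, z in rad, then the shift along the world's x, y, z in m, then the gripper command: -1 is shut, 1 is fully open, values between are in proportion. A call has 1 to 20 rows; each row is the pose to reach, as a shift and turn from the pose commanded when the call began; what a row does not reach only later rows make up. A row lasts 1/12 s, in which the tool goes at most 41.7 mm and 7.16 degrees, less where a joint would pass 70% of its speed; a pose out of reach is approached as far as the arm can. A call with a gripper value outside its range is refused whole. The fingers move at their own pace and stop on an object; FORCE is the grip in N (left out, the last holds). Time passes only in rows, so rows that repeat a pose let the fingers close. It gives the time, the measured TCP pose, the force, the opening and the grip force at its end, in the units of the state.
- state(): the state, without advancing time (a new reading comes with each control period).
- optics.capture(name): name is "scene" or "top" or "wrist"; returns the picture (480x640x3 uint8, blue, green, red); there is no depth.
- optics.get_calibration(name): a dict with "K" (3x3 intrinsics, pixels), "world_to_cam" (4x4, takes a point from world to camera coordinates); the wrist camera has in their place "tool_from_camera" (4x4, takes a point from camera to tool coordinates, whose origin is the TCP and whose axes are the flange's). Camera axes: x right, y down, z forward; pixel columns grow to the right and rows downward; lengths in m; the calibration is good to about 2 mm. The wrist camera is an equidistant fisheye: a pixel r from the principal point sees the ray r / f radians off the axis. A picture is of the moment at which its call begins: read the wrist's pose just before it. get_calibration takes no time and is no camera call.
- manip.job_done(): hands the job in; it is judged then, once.
The state is a dict: "time_s": time; "qpos": joint angles; "qd": joint speeds; "tau": joint torques, N m; "tool_pos": TCP position; "ee_rot": TCP orientation; "contact_force": force on the tool from outside, world axes, zero at the start; "ft_torque": the same for the moment, N m; "opening": finger opening in m; "grasp_force": force on a finger pad.
Only numpy, scipy, OpenCV 4.12 (cv2) and the standard library are available. Lean on these libraries where they do the work, as an engineer would, in place of code of your own. Each camera call takes 0.05 s, during which the arm holds its last target. There are 200 camera calls.

## Working session

There is one attempt and no reset: what is moved stays moved. The work goes in short steps, Python scripts to look and compute and a shell command to move; the robot and the scene stay as the last step left them, time stands still between calls to the robot, and variables do not carry over. Pictures are saved under pics/ and viewed, at most 14 in all, crops included, and the job is handed in when it is done.

```bash
mkdir -p pics; python3 - <<'E'
from cell import state, optics, manip
import cv2
print(state()); print(manip.tips_ahead)
for n in ("scene","top"):
    cv2.imwrite(f"pics/{n}0.png",optics.capture(n)); c=optics.get_calibration(n); print(n,c)
print(optics.get_calibration("wrist"))
E
```

```text
{'time_s': 0.0, 'qpos': array([-1.18718671,  0.53717569, -0.00446724,  1.53883359,  0.00259364,
        1.06730587, -0.07116962]), 'qd': array([-1.56351465e-04,  1.16441957e-03, -1.36708940e-03, -1.98662481e-04,
        1.22860233e-03,  2.33847170e-04,  6.95518823e-05]), 'tau': array([ 5.45783689e-05, -5.70974278e+01,  9.90932733e-01, -2.51606727e+01,
       -5.62388124e-02,  1.79551507e-02,  1.62748975e-04]), 'tool_pos': array([0.28236362, 0.58483298, 0.25684802]), 'ee_rot': array([-1.39441962e-04,  2.22953168e-01,  9.74828779e-01, -8.46971253e-04]), 'contact_force': array([-0.11121795,  0.0366564 ,  0.046598  ]), 'ft_torque': array([ 0.01057735, -0.01599842, -0.01806674]), 'grasp_force': 0.0, 'opening': 0.08799414707179813}
0.019
scene {'K': array([[548.17306354,   0.        , 317.39702   ],
       [  0.        , 548.17306354, 240.85564079],
       [  0.        ,   0.        ,   1.        ]]), 'world_to_cam': array([[-0.75931523,  0.6506995 ,  0.00552647,  0.40393325],
       [ 0.52767551,  0.62068128, -0.57992525, -0.25219859],
       [-0.38078725, -0.43742989, -0.81465094,  1.492
[... 320 characters left out ...]
[-0.98155058,  0.00212688, -0.19119086,  0.54448462],
       [ 0.19105535, -0.02833719, -0.98117015,  1.15635175],
       [ 0.        ,  0.        ,  0.        ,  1.        ]])}
{'K': array([[371.64829954,   0.        , 316.49149016],
       [  0.        , 371.64829954, 246.7771167 ],
       [  0.        ,   0.        ,   1.        ]]), 'tool_from_camera': array([[-2.61100175e-04, -9.53361587e-01, -3.01830442e-01,
         7.84772070e-02],
       [ 9.99999894e-01, -1.34825784e-04, -4.39195010e-04,
         4.86571337e-05],
       [ 3.78017126e-04, -3.01830525e-01,  9.53361522e-01,
        -1.27756887e-01],
       [ 0.00000000e+00,  0.00000000e+00,  0.00000000e+00,
         1.00000000e+00]])}
```

View pics/top0.png

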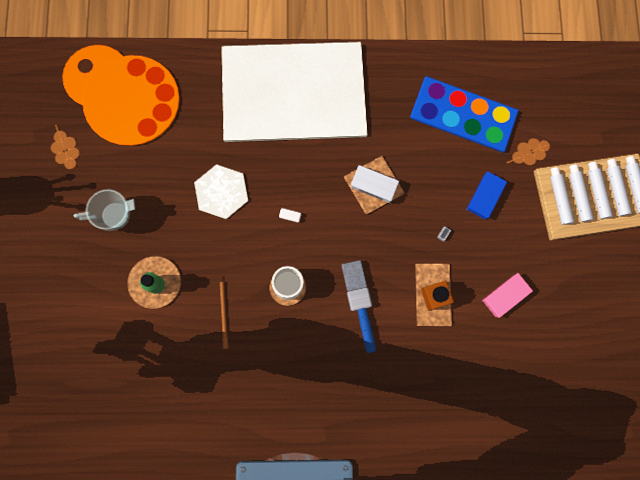

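View pics/scene0.png

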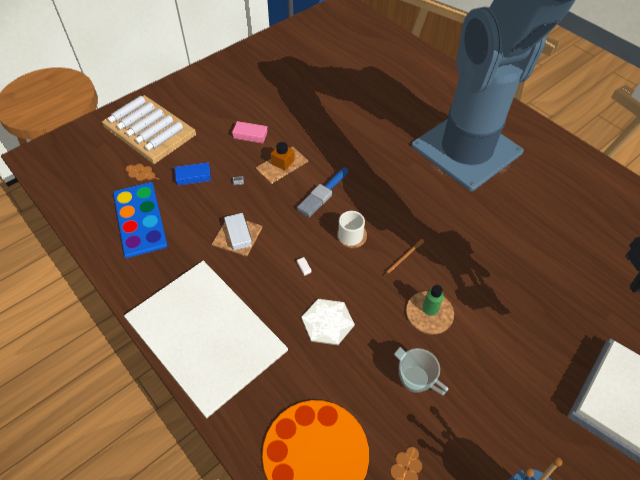

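The top picture shows slim on the large round mat (154,282), the pot on the small mat (287,286), the tin on the square mat (375,184) and ink on the oblong mat (434,295). The tile is at (221,191) and the jug at (106,210). Next I enlarge the mats for reading.

```bash
cat > h.py <<'E'
import numpy as np, cv2
from scipy.spatial.transform import Rotation as R
from cell import state, optics, manip
def top_pt(uv,z,n="top"):
    c=optics.get_calibration(n); K=c["K"]; T=c["world_to_cam"]
    d=T[:3,:3].T@np.linalg.inv(K)@np.array([uv[0],uv[1],1.]); o=-T[:3,:3].T@T[:3,3]
    return (o+d*(z-o[2])/d[2])
def pose():
    s=state(); q=s["ee_rot"]; return np.array(s["tool_pos"]),R.from_quat([q[1],q[2],q[3],q[0]]).as_matrix()
def wrist_pt(uv,z,p,Rm):
    c=optics.get_calibration("wrist"); K=c["K"]; T=c["tool_from_camera"]
    x=np.array([uv[0]-K[0,2],uv[1]-K[1,2]]); r=np.hypot(*x); th=r/K[0,0]
    d=np.r_[np.sin(th)*x/max(r,1e-9),np.cos(th)]
    o=p+Rm@T[:3,3]; d=Rm@T[:3,:3]@d
    return o+d*(z-o[2])/d[2]
def look(name):
    "wrist picture rectified to a metric view, plane z, 0.5 mm per pixel, about TCP; up = +x, left = +y"
    p,Rm=pose(); im=optics.capture("wrist"); cv2.imwrite(f"pics/{name}.png",im); np.savez(f"pics/{name}.npz",p=p,R=Rm); return im,p,Rm
def ortho(im,p,Rm,c,z,half=(.1,.08),s=2000):
    "ortho view on plane z centred at world xy c; rows: -x, cols: -y"
    c_=optics.get_calibration("wrist"); K=c_["K"]; T=c_["tool_from_camera"]
    h,w=int(2*half[1]*s),int(2*half[0]*s); v,u=np.mgrid[:h,:w]
    P=np.stack([c[0]+half[1]-v/s,c[1]+half[0]-u/s,np.full(u.shape,z)],-1)
    q=((P-p)@Rm-T[:3,3])@T[:3,:3]
    rr=np.hypot(q[...,0],q[...,1]); th=np.arctan2(rr,q[...,2]); k=K[0,0]*th/np.maximum(rr,1e-9)
    return cv2.remap(im,(K[0,2]+k*q[...,0]).astype(np.float32),(K[1,2]+k*q[...,1]).astype(np.float32),cv2.INTER_LINEAR)
E
python3 - <<'E'
from h import *
im=cv2.imread("pics/top0.png")
c=[im[245:325,115:215],im[245:325,240:340],im[145:225,325:425],im[250:330,390:490]]
c=[cv2.resize(x,(400,300)[:2] if 0 else (375,300),interpolation=cv2.INTER_CUBIC) for x in c]
cv2.imwrite("pics/crop.png",np.vstack([np.hstack(c[:2]),np.hstack(c[2:])]))
for n,uv,z in [("slimcap",(148,281),.091),("round",(154,282),.006),("pot rim",(288,281),.064),("small",(287,290),.006),("tin",(376,184),.03),("square",(374,185),.006),("inkcap",(440,294),.068),("long",(434,295),.006),("tile",(221,191),.006),("jug",(107,209),.06)]: print(n,top_pt(uv,z).round(3))
E
```

```text
slimcap [0.439 0.268 0.091]
round [0.446 0.276 0.006]
pot rim [0.441 0.011 0.064]
small [0.429 0.014 0.006]
tin [ 0.64  -0.166  0.03 ]
square [ 0.644 -0.165  0.006]
inkcap [ 0.414 -0.276  0.068]
long [ 0.418 -0.279  0.006]
tile [0.631 0.148 0.006]
jug [0.582 0.36  0.06 ]
```

View pics/crop.png

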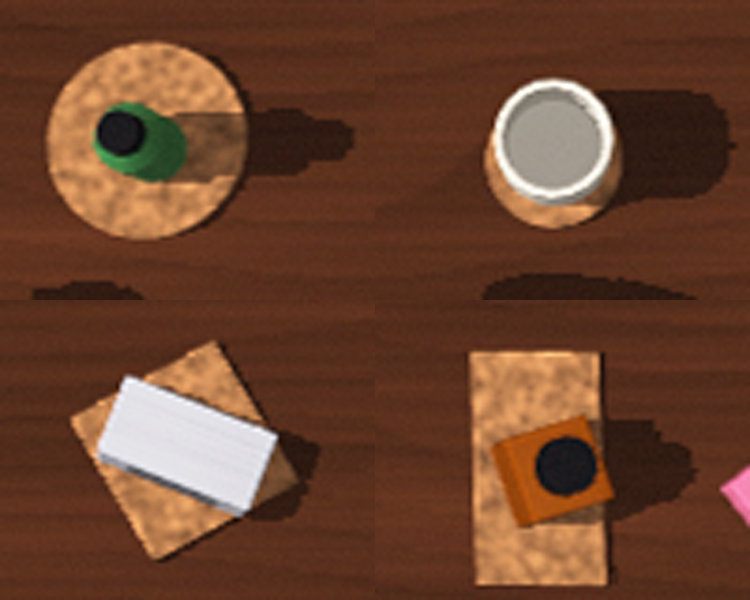

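Read off the crop (3.75x): round mat spans columns 47–247 and rows 41–240. The pot rim centre is (553,140) and the small mat's bottom is at row 228. The tin and square-mat corners, the ink cap at (567,466) and the long-mat corners are all clear too. I now turn these into positions and angles.

```bash
python3 - <<'E'
from h import *
O=[(115,245),(240,245),(325,145),(390,250)];P=[(0,0),(375,0),(0,300),(375,300)]
def f(k,u,v,z): return top_pt(((u-P[k][0])/3.75+O[k][0],(v-P[k][1])/3.75+O[k][1]),z)
def show(n,k,pts,z):
    q=np.array([f(k,*p,z) for p in pts]); e=np.roll(q,-1,0)-q
    print(n,q.mean(0).round(4), "edges",[(round(np.hypot(*x[:2])*1e3,1),round(np.degrees(np.arctan2(x[1],x[0])),1)) for x in e] if len(pts)>1 else "")
show("round",0,[(47,140),(147,240),(247,140),(147,41)],.006)
show("slimcap",0,[(121,134)],.091)
show("pot",1,[(553,140)],.064); show("potLR",1,[(495,140),(613,140)],.064)
show("small",1,[(553,159)],.006); show("smallLR",1,[(484,159),(622,159)],.006)
show("tin",2,[(127,377),(278,435),(246,515),(98,456)],.03)
show("square",2,[(214,341),(70,418),(155,560),(299,487)],.006)
show("inkcap",3,[(567,466)],.068)
show("inktop",3,[(507,441),(585,415),(613,497),(530,524)],.048)
show("long",3,[(470,352),(600,352),(607,585),(476,586)],.006)
p,Rm=pose(); print(p,Rm.round(3))
E
```

```text
round [0.4456 0.2756 0.006 ] edges [(np.float64(75.6), np.float64(-134.0)), (np.float64(72.4), np.float64(-44.0)), (np.float64(75.9), np.float64(45.8)), (np.float64(72.5), np.float64(136.3))]
slimcap [0.4394 0.2696 0.091 ] edges 
pot [0.4382 0.0123 0.064 ] edges 
potLR [0.4382 0.0118 0.064 ] edges [(np.float64(59.5), np.float64(-90.3)), (np.float64(59.5), np.float64(89.7))]
small [0.4343 0.0128 0.006 ] edges 
smallLR [0.4343 0.0128 0.006 ] edges [(np.float64(72.9), np.float64(-90.3)), (np.float64(72.9), np.float64(89.7))]
tin [ 0.6399 -0.1637  0.03  ] edges [(np.float64(87.1), np.float64(-111.8)), (np.float64(48.0), np.float64(157.0)), (np.float64(85.1), np.float64(67.5)), (np.float64(47.1), np.float64(-20.6))]
square [ 0.6433 -0.1655  0.006 ] edges [(np.float64(91.9), np.float64(118.7)), (np.float64(91.5), np.float64(-150.7)), (np.float64(89.8), np.float64(-63.0)), (np.float64(94.2), np.float64(28.0))]
inkcap [ 0.4138 -0.2783  0.068 ] edges 
inktop [ 0.4139 -0.2788  0.048 ] edges [(np.float64(43.1), np.float64(-72.1)), (np.float64(43.9), np.float64(-163.7)), (np.float64(45.4), np.float64(107.3)), (np.float64(43.6), np.float64(13.2))]
long [ 0.4183 -0.2778  0.006 ] edges [(np.float64(70.1), np.float64(-90.2)), (np.float64(123.5), np.float64(178.8)), (np.float64(69.3), np.float64(90.1)), (np.float64(123.9), np.float64(-0.8))]
[0.28240244 0.584888   0.25695294] [[-0.901  0.435 -0.001]
 [ 0.435  0.901 -0.001]
 [-0.    -0.002 -1.   ]]
```

The sizes come out at the stated values, so I go above slim for a close look.

```bash
python3 -m pendant '[[0,0,0.1,0.035,-0.07,-0.01,1],[0,0,0.2,0.07,-0.14,-0.02,1],[0,0,0.3,0.105,-0.21,-0.03,1],[0,0,0.4,0.14,-0.28,-0.04,1],[0,0,0.45,0.157,-0.315,-0.05,1],[0,0,0.45,0.157,-0.315,-0.05,1],[0,0,0.45,0.157,-0.315,-0.05,1],[0,0,0.45,0.157,-0.315,-0.05,1],[0,0,0.45,0.157,-0.315,-0.05,1],[0,0,0.45,0.157,-0.315,-0.05,1],[0,0,0.45,0.157,-0.315,-0.05,1],[0,0,0.45,0.157,-0.315,-0.05,1],[0,0,0.45,0.157,-0.315,-0.05,1],[0,0,0.45,0.157,-0.315,-0.05,1]]' 10
python3 - <<'E'
from h import *
im,p,Rm=look("w1"); print(p,Rm.round(3))
cv2.imwrite("pics/w1o.png",np.hstack([ortho(im,p,Rm,(.445,.275),.006,(.1,.1)),ortho(im,p,Rm,(.445,.275),.091,(.1,.1))]))
E
```

```text
time_s: 1.27
tool_pos: [0.4389, 0.2719, 0.2078]
ee_rot: [-0.0, -0.001, 1.0, 0.0]
contact_force: [0.7, 0.3, 0.5]
opening: 0.0881
grasp_force: 0.0
[0.43893267 0.27187501 0.20781355] [[-1.    -0.003 -0.   ]
 [-0.003  1.     0.001]
 [ 0.     0.001 -1.   ]]
```

View pics/w1o.png

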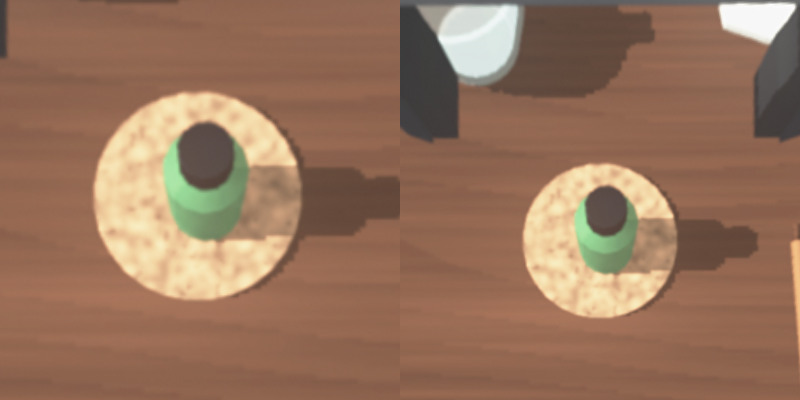

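The mat centre reads (198,196), i.e. (0.447,0.276), and the cap gives (0.441,0.271), both matching the top camera. I descend and grip slim.

```bash
python3 -m pendant '[[0,0,0,0.001,-0.001,-0.03,1],[0,0,0,0.001,-0.001,-0.06,1],[0,0,0,0.001,-0.001,-0.09,1],[0,0,0,0.001,-0.001,-0.12,1],[0,0,0,0.001,-0.001,-0.14,1],[0,0,0,0.001,-0.001,-0.15,1],[0,0,0,0.001,-0.001,-0.15,1],[0,0,0,0.001,-0.001,-0.15,1],[0,0,0,0.001,-0.001,-0.15,-1],[0,0,0,0.001,-0.001,-0.15,-1],[0,0,0,0.001,-0.001,-0.15,-1],[0,0,0,0.001,-0.001,-0.15,-1],[0,0,0,0.001,-0.001,-0.15,-1],[0,0,0,0.001,-0.001,-0.15,-1],[0,0,0,0.001,-0.001,-0.15,-1],[0,0,0,0.001,-0.001,-0.15,-1]]' 15
```

```text
time_s: 2.65
tool_pos: [0.4407, 0.2698, 0.0579]
ee_rot: [0.0, -0.0, 1.0, 0.0]
contact_force: [-0.5, 1.7, 1.6]
opening: 0.0369
grasp_force: 0.7
```

```bash
python3 -m pendant '[[0,0,0,0,0,0,-1],[0,0,0,0,0,0,-1],[0,0,0,0,0,0,-1],[0,0,0,0,0,0.01,-1],[0,0,0,0,0,0.025,-1],[0,0,0,0,0,0.045,-1],[0,0,0,0,0,0.06,-1],[0,0,0,0,0,0.06,-1]]'
```

```text
time_s: 3.32
tool_pos: [0.442, 0.2699, 0.1205]
ee_rot: [0.002, 0.0, 1.0, 0.001]
contact_force: [0.5, -0.3, -1.2]
opening: 0.0351
grasp_force: 14.9
```

```bash
python3 -m pendant '[[0,0,0,0.01,-0.006,0,-1],[0,0,0,0.03,-0.019,0,-1],[0,0,0,0.055,-0.035,0,-1],[0,0,0,0.08,-0.051,0,-1],[0,0,0,0.105,-0.067,0,-1],[0,0,0,0.13,-0.083,0,-1],[0,0,0,0.155,-0.1,0,-1],[0,0,0,0.175,-0.112,0,-1],[0,0,0,0.187,-0.12,0,-1],[0,0,0,0.19,-0.122,0,-1],[0,0,0,0.19,-0.122,0,-1],[0,0,0,0.19,-0.122,0,-1],[0,0,0,0.19,-0.122,-0.015,-1],[0,0,0,0.19,-0.122,-0.03,-1],[0,0,0,0.19,-0.122,-0.045,-1],[0,0,0,0.19,-0.122,-0.052,-1],[0,0,0,0.19,-0.122,-0.056,-1],[0,0,0,0.19,-0.122,-0.058,-1],[0,0,0,0.19,-0.122,-0.059,-1],[0,0,0,0.19,-0.122,-0.059,-1]]'
```

```text
time_s: 4.98
tool_pos: [0.6309, 0.1475, 0.0591]
ee_rot: [0.0, -0.0, 1.0, 0.0]
contact_force: [0.5, -0.1, -0.9]
opening: 0.0356
grasp_force: 14.9
```

```bash
python3 -m pendant '[[0,0,0,0,0,-0.001,-1],[0,0,0,0,0,-0.0015,-1],[0,0,0,0,0,-0.0015,-1],[0,0,0,0,0,-0.0015,-1]]'
python3 -m pendant '[[0,0,0,0,0,0,-0.1],[0,0,0,0,0,0,0],[0,0,0,0,0,0,0.3],[0,0,0,0,0,0,1],[0,0,0,0,0,0,1],[0,0,0,0,0,0,1],[0,0,0,0,0,0.03,1],[0,0,0,0,0,0.06,1],[0,0,0,0,0,0.1,1],[0,0,0,0,0,0.13,1],[0,0,0,0,0,0.13,1],[0,0,0,0,0,0.13,1],[0,0,0,0,0,0.13,1]]'
```

```text
time_s: 5.32
tool_pos: [0.6311, 0.1474, 0.0579]
ee_rot: [0.001, -0.0, 1.0, 0.0]
contact_force: [0.4, -0.9, 1.5]
opening: 0.0356
grasp_force: 14.9
time_s: 6.4
tool_pos: [0.63, 0.1472, 0.1865]
ee_rot: [-0.001, -0.0, 1.0, -0.0]
contact_force: [0.1, 0.2, -0.3]
opening: 0.088
grasp_force: 0.0
```

```bash
python3 -m pendant '[[0,0,0,-0.03,-0.021,0.01,1],[0,0,0,-0.06,-0.042,0.02,1],[0,0,0,-0.09,-0.063,0.02,1],[0,0,0,-0.12,-0.084,0.02,1],[0,0,0,-0.15,-0.105,0.02,1],[0,0,0,-0.18,-0.126,0.02,1],[0,0,0,-0.192,-0.135,0.02,1],[0,0,0,-0.192,-0.135,0.02,1],[0,0,0,-0.192,-0.135,0.02,1],[0,0,0,-0.192,-0.135,0.02,1]]' 
python3 - <<'E'
from h import *
im,p,Rm=look("w2"); print(p)
cv2.imwrite("pics/w2o.png",np.hstack([ortho(im,p,Rm,(.438,.012),.006,(.1,.1)),ortho(im,p,Rm,(.438,.012),.064,(.1,.1))]))
E
```

```text
time_s: 7.23
tool_pos: [0.4393, 0.0131, 0.2067]
ee_rot: [-0.0, -0.001, 1.0, 0.0]
contact_force: [-0.4, 0.9, 0.8]
opening: 0.0882
grasp_force: 0.0
[0.43934076 0.01311739 0.20674826]
```

View pics/w2o.png

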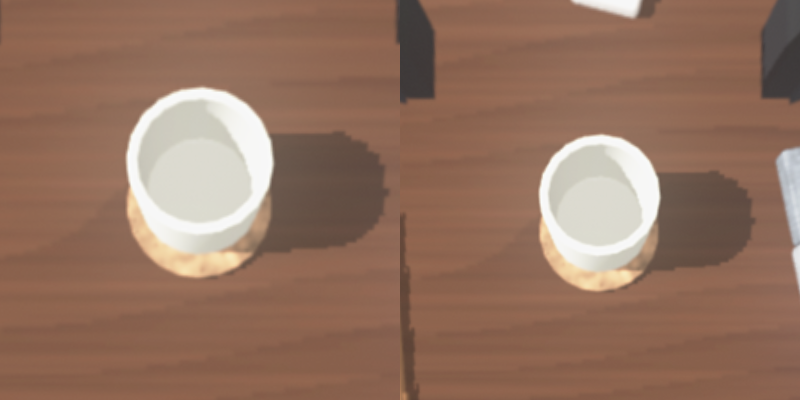

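Right panel: rim columns 540–660, rows 136–254, so the pot is at (0.440,0.012). Left panel: the mat's bottom at row 277 and centre column 199 put the small mat at (0.435,0.0127). Now I grip the pot.

```bash
python3 -m pendant '[[0,0,0,0,-0.001,-0.03,1],[0,0,0,0,-0.001,-0.06,1],[0,0,0,0,-0.001,-0.09,1],[0,0,0,0,-0.001,-0.12,1],[0,0,0,0,-0.001,-0.15,1],[0,0,0,0,-0.001,-0.162,1],[0,0,0,0,-0.001,-0.167,1],[0,0,0,0,-0.001,-0.167,1],[0,0,0,0,-0.001,-0.167,-1],[0,0,0,0,-0.001,-0.167,-1],[0,0,0,0,-0.001,-0.167,-1],[0,0,0,0,-0.001,-0.167,-1],[0,0,0,0,-0.001,-0.167,-1],[0,0,0,0,-0.001,-0.167,-1],[0,0,0,0,-0.001,-0.167,-1],[0,0,0,0,-0.001,-0.167,-1]]' 20
python3 -m pendant '[[0,0,0,0,0,0,-1],[0,0,0,0,0,0,-1],[0,0,0,0,0,0.01,-1],[0,0,0,0,0,0.025,-1],[0,0,0,0,0,0.045,-1],[0,0,0,0,0,0.06,-1],[0,0,0,0,0,0.06,-1],[0,0,0,0,0,0.06,-1]]'
```

```text
time_s: 8.62
tool_pos: [0.4393, 0.0115, 0.041]
ee_rot: [0.001, -0.0, 1.0, 0.0]
contact_force: [-1.3, 0.3, 7.2]
opening: 0.0601
grasp_force: 20.0
time_s: 9.28
tool_pos: [0.439, 0.0113, 0.1009]
ee_rot: [0.001, -0.0, 1.0, 0.0]
contact_force: [1.1, 0.3, -2.0]
opening: 0.0603
grasp_force: 20.2
```

```bash
python3 -m pendant '[[0,0,0,0,0.012,0,-1],[0,0,0,0.001,0.036,0,-1],[0,0,0,0.002,0.065,0,-1],[0,0,0,0.003,0.095,0,-1],[0,0,0,0.004,0.125,0,-1],[0,0,0,0.005,0.155,0,-1],[0,0,0,0.006,0.185,0,-1],[0,0,0,0.007,0.215,0,-1],[0,0,0,0.007,0.24,0,-1],[0,0,0,0.007,0.258,0,-1],[0,0,0,0.007,0.264,0,-1],[0,0,0,0.007,0.264,0,-1],[0,0,0,0.007,0.264,0,-1],[0,0,0,0.007,0.264,-0.015,-1],[0,0,0,0.007,0.264,-0.03,-1],[0,0,0,0.007,0.264,-0.045,-1],[0,0,0,0.007,0.264,-0.053,-1],[0,0,0,0.007,0.264,-0.057,-1],[0,0,0,0.007,0.264,-0.059,-1],[0,0,0,0.007,0.264,-0.059,-1]]'
python3 -m pendant '[[0,0,0,0,0,-0.001,-1],[0,0,0,0,0,-0.001,-1],[0,0,0,0,0,-0.001,-1]]'
```

```text
time_s: 10.95
tool_pos: [0.4458, 0.2742, 0.0415]
ee_rot: [-0.0, 0.001, 1.0, -0.0]
contact_force: [0.7, -0.3, -1.6]
opening: 0.0604
grasp_force: 20.2
time_s: 11.2
tool_pos: [0.4462, 0.275, 0.041]
ee_rot: [0.0, 0.0, 1.0, 0.0]
contact_force: [-1.0, -3.5, 6.5]
opening: 0.0604
grasp_force: 20.0
```

```bash
python3 -m pendant '[[0,0,0,0,0,0,0.4],[0,0,0,0,0,0,0.6],[0,0,0,0,0,0,1],[0,0,0,0,0,0,1],[0,0,0,0,0,0,1],[0,0,0,0,0,0,1],[0,0,0,0,0,0.03,1],[0,0,0,0,0,0.06,1],[0,0,0,0,0,0.1,1],[0,0,0,0,0,0.14,1],[0,0,0,0.02,-0.014,0.15,1],[0,0,0,0.05,-0.035,0.15,1],[0,0,0,0.08,-0.055,0.15,1],[0,0,0,0.11,-0.076,0.15,1],[0,0,0,0.14,-0.097,0.15,1],[0,0,0,0.17,-0.117,0.15,1],[0,0,0,0.185,-0.128,0.15,1],[0,0,0,0.185,-0.128,0.15,1],[0,0,0,0.185,-0.128,0.15,1],[0,0,0,0.185,-0.128,0.15,1]]' 15
python3 - <<'E'
from h import *
p,Rm=pose();print(p)
im=optics.capture("top"); cv2.imwrite("pics/top1.png",im)
cv2.imwrite("pics/top1c.png",cv2.resize(im[230:330,100:300],(800,400),interpolation=cv2.INTER_CUBIC))
E
```

```text
time_s: 12.87
tool_pos: [0.6295, 0.1486, 0.1898]
ee_rot: [-0.001, -0.001, 1.0, 0.0]
contact_force: [-1.3, 0.8, -0.6]
opening: 0.088
grasp_force: 0.0
[0.62947091 0.1485814  0.18983047]
```

View pics/top1c.png

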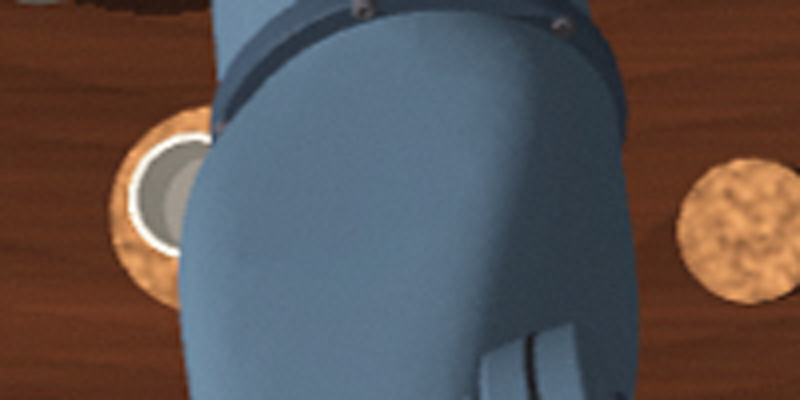

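The arm covers most of this view, but the small mat is free and its centre at crop (750,230) confirms (0.434,0.0125). I pick slim up from the tile.

```bash
python3 -m pendant '[[0,0,0,0.001,-0.001,-0.03,1],[0,0,0,0.001,-0.001,-0.06,1],[0,0,0,0.001,-0.001,-0.09,1],[0,0,0,0.001,-0.001,-0.115,1],[0,0,0,0.001,-0.001,-0.128,1],[0,0,0,0.001,-0.001,-0.132,1],[0,0,0,0.001,-0.001,-0.132,1],[0,0,0,0.001,-0.001,-0.132,-1],[0,0,0,0.001,-0.001,-0.132,-1],[0,0,0,0.001,-0.001,-0.132,-1],[0,0,0,0.001,-0.001,-0.132,-1],[0,0,0,0.001,-0.001,-0.132,-1],[0,0,0,0.001,-0.001,-0.132,-1],[0,0,0,0.001,-0.001,-0.132,-1],[0,0,0,0.001,-0.001,-0.132,-1],[0,0,0,0.001,-0.001,-0.132,-1],[0,0,0,0.001,-0.001,-0.132,-1],[0,0,0,0.001,-0.001,-0.132,-1],[0,0,0,0.001,-0.001,-0.132,-1]]' 15
```

```text
time_s: 14.5
tool_pos: [0.6317, 0.1466, 0.0583]
ee_rot: [0.0, -0.0, 1.0, 0.0]
contact_force: [0.8, 0.6, 0.9]
opening: 0.0354
grasp_force: 14.9
```

```bash
python3 -m pendant '[[0,0,0,0,0,0.01,-1],[0,0,0,0,0,0.025,-1],[0,0,0,0,0,0.045,-1],[0,0,0,0,0,0.06,-1],[0,0,0,0,0,0.06,-1],[0,0,0,0,0,0.06,-1]]'
```

```text
time_s: 15.0
tool_pos: [0.6324, 0.1463, 0.1197]
ee_rot: [0.001, -0.0, 1.0, 0.0]
contact_force: [0.1, 0.6, -2.2]
opening: 0.0357
grasp_force: 14.9
```

```bash
python3 -m pendant '[[0,0,0,-0.01,-0.007,0,-1],[0,0,0,-0.03,-0.02,0,-1],[0,0,0,-0.055,-0.037,0,-1],[0,0,0,-0.08,-0.054,0,-1],[0,0,0,-0.105,-0.071,0,-1],[0,0,0,-0.13,-0.088,0,-1],[0,0,0,-0.155,-0.105,0,-1],[0,0,0,-0.177,-0.12,0,-1],[0,0,0,-0.192,-0.131,0,-1],[0,0,0,-0.197,-0.134,0,-1],[0,0,0,-0.197,-0.134,0,-1],[0,0,0,-0.197,-0.134,0,-1],[0,0,0,-0.197,-0.134,-0.015,-1],[0,0,0,-0.197,-0.134,-0.03,-1],[0,0,0,-0.197,-0.134,-0.045,-1],[0,0,0,-0.197,-0.134,-0.053,-1],[0,0,0,-0.197,-0.134,-0.057,-1],[0,0,0,-0.197,-0.134,-0.059,-1],[0,0,0,-0.197,-0.134,-0.0595,-1],[0,0,0,-0.197,-0.134,-0.0595,-1]]'
python3 -m pendant '[[0,0,0,0,0,-0.001,-1],[0,0,0,0,0,-0.001,-1],[0,0,0,0,0,-0.001,-1]]'
```

```text
time_s: 16.67
tool_pos: [0.4351, 0.0125, 0.059]
ee_rot: [0.0, -0.0, 1.0, 0.0]
contact_force: [-0.2, -0.4, -1.3]
opening: 0.0355
grasp_force: 14.9
time_s: 16.92
tool_pos: [0.4352, 0.0124, 0.0582]
ee_rot: [0.001, -0.0, 1.0, 0.0]
contact_force: [0.6, 0.1, 1.4]
opening: 0.0352
grasp_force: 14.9
```

```bash
python3 -m pendant '[[0,0,0,0,0,0,-0.1],[0,0,0,0,0,0,0.1],[0,0,0,0,0,0,0.5],[0,0,0,0,0,0,1],[0,0,0,0,0,0,1],[0,0,0,0,0,0,1],[0,0,0,0,0,0.03,1],[0,0,0,0,0,0.06,1],[0,0,0,0,0,0.1,1],[0,0,0,0,0,0.14,1],[0,0,0.1,-0.003,-0.04,0.15,1],[0,0,0.2,-0.006,-0.08,0.15,1],[0,0,0.28,-0.009,-0.12,0.15,1],[0,0,0.28,-0.012,-0.16,0.15,1],[0,0,0.28,-0.015,-0.2,0.15,1],[0,0,0.28,-0.018,-0.24,0.15,1],[0,0,0.28,-0.02,-0.27,0.15,1],[0,0,0.28,-0.021,-0.291,0.15,1],[0,0,0.28,-0.021,-0.291,0.15,1],[0,0,0.28,-0.021,-0.291,0.15,1]]' 15
python3 -m pendant '[[0,0,0,0,0,0,1],[0,0,0,0,0,0,1]]'
python3 - <<'E'
from h import *
im,p,Rm=look("w3"); print(p,Rm.round(3))
cv2.imwrite("pics/w3o.png",np.hstack([ortho(im,p,Rm,(.415,-.278),.006,(.1,.1)),ortho(im,p,Rm,(.415,-.278),.048,(.1,.1))]))
im=optics.capture("top"); cv2.imwrite("pics/top2.png",im)
cv2.imwrite("pics/top2c.png",cv2.resize(im[230:330,110:320],(798,380),interpolation=cv2.INTER_CUBIC))
E
```

```text
time_s: 18.58
tool_pos: [0.4131, -0.2794, 0.2075]
ee_rot: [-0.0, -0.138, 0.99, 0.0]
contact_force: [-0.4, 0.7, -0.2]
opening: 0.088
grasp_force: 0.0
time_s: 18.75
tool_pos: [0.4139, -0.2771, 0.2076]
ee_rot: [-0.0, -0.141, 0.99, 0.0]
contact_force: [0.3, 0.7, -0.2]
opening: 0.088
grasp_force: 0.0
[ 0.41385239 -0.27708716  0.20756669] [[-0.96  -0.279 -0.   ]
 [-0.279  0.96   0.001]
 [-0.     0.001 -1.   ]]
```

View pics/w3o.png

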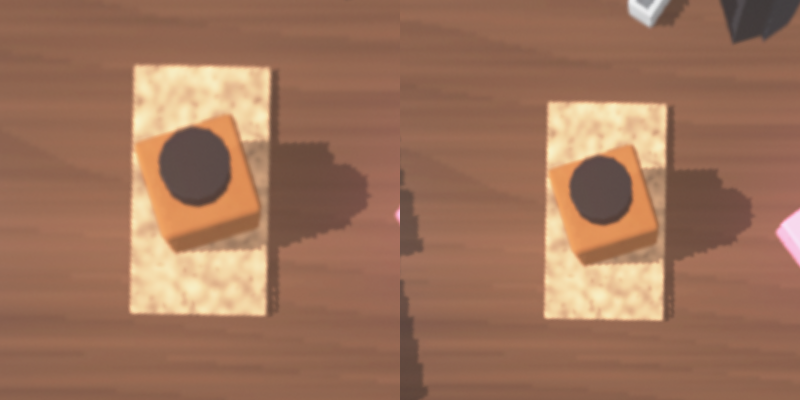

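View pics/top2c.png

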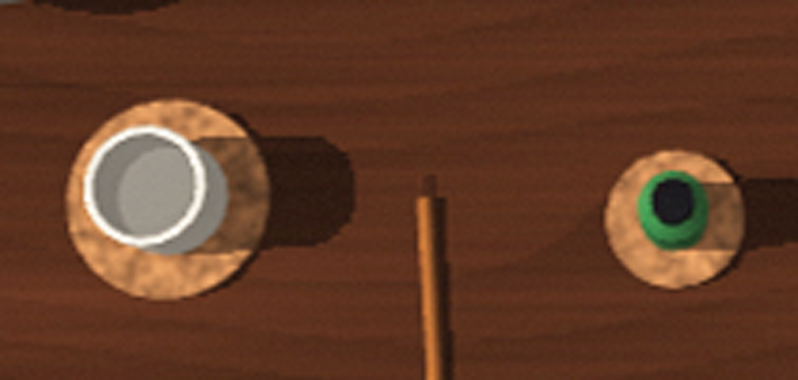

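Wrist view: the ink sides run about 16° off x, in line with the tool. The long mat's corners (134,65), (271,67), (268,316), (130,313) put its centre at (0.420,-0.278) with a tilt of -1°. In the top view, the pot rim is at crop (146,187) and the slim cap at (673,201), both looking centred; I compute that and grip ink.

```bash
python3 - <<'E'
from h import *
g=lambda u,v,z:top_pt((110+u/3.8,230+v/3.8),z).round(4)
print("pot",g(146,187,.064),"round",g(168,199,.006),"slim",g(673.5,201,.091),"small",g(675,219,.006))
E
python3 -m pendant '[[0,0,0,0,-0.001,-0.03,1],[0,0,0,0,-0.001,-0.06,1],[0,0,0,0,-0.001,-0.09,1],[0,0,0,0,-0.001,-0.12,1],[0,0,0,0,-0.001,-0.15,1],[0,0,0,0,-0.001,-0.164,1],[0,0,0,0,-0.001,-0.169,1],[0,0,0,0,-0.001,-0.169,1],[0,0,0,0,-0.001,-0.169,-1],[0,0,0,0,-0.001,-0.169,-1],[0,0,0,0,-0.001,-0.169,-1],[0,0,0,0,-0.001,-0.169,-1],[0,0,0,0,-0.001,-0.169,-1],[0,0,0,0,-0.001,-0.169,-1],[0,0,0,0,-0.001,-0.169,-1],[0,0,0,0,-0.001,-0.169,-1],[0,0,0,0,-0.001,-0.169,-1],[0,0,0,0,-0.001,-0.169,-1]]' 20
python3 -m pendant '[[0,0,0,0,0,0.01,-1],[0,0,0,0,0,0.025,-1],[0,0,0,0,0,0.05,-1],[0,0,0,0,0,0.08,-1],[0,0,0,0,0,0.09,-1],[0,0,0,0,0,0.09,-1],[0,0,0,0,0,0.09,-1]]'
```

```text
pot [0.4452 0.2739 0.064 ] round [0.4455 0.2756 0.006 ] slim [0.4343 0.0125 0.091 ] small [0.4338 0.0125 0.006 ]
time_s: 20.35
tool_pos: [0.4138, -0.2798, 0.039]
ee_rot: [0.0, -0.14, 0.99, -0.0]
contact_force: [-0.6, 0.8, 6.3]
opening: 0.0459
grasp_force: 19.9
time_s: 20.93
tool_pos: [0.4135, -0.2795, 0.1286]
ee_rot: [0.0, -0.14, 0.99, -0.0]
contact_force: [-1.0, 0.4, -1.9]
opening: 0.0456
grasp_force: 19.9
```

```bash
python3 -m pendant '[[0,0,0.02,0.007,0.013,0,-1],[0,0,0.05,0.02,0.039,0,-1],[0,0,0.1,0.035,0.069,0,-1],[0,0,0.15,0.05,0.098,0,-1],[0,0,0.2,0.065,0.128,0,-1],[0,0,0.21,0.08,0.157,0,-1],[0,0,0.21,0.095,0.187,0,-1],[0,0,0.21,0.11,0.216,0,-1],[0,0,0.21,0.125,0.246,0,-1],[0,0,0.21,0.14,0.275,0,-1],[0,0,0.21,0.155,0.305,0,-1],[0,0,0.21,0.17,0.334,0,-1],[0,0,0.21,0.185,0.364,0,-1],[0,0,0.21,0.2,0.393,0,-1],[0,0,0.21,0.212,0.417,0,-1],[0,0,0.21,0.2175,0.4275,0,-1],[0,0,0.21,0.2175,0.4275,0,-1],[0,0,0.21,0.2175,0.4275,0,-1],[0,0,0.21,0.2175,0.4275,-0.02,-1],[0,0,0.21,0.2175,0.4275,-0.04,-1]]'
python3 -m pendant '[[0,0,0,0,0,-0.02,-1],[0,0,0,0,0,-0.035,-1],[0,0,0,0,0,-0.043,-1],[0,0,0,0,0,-0.047,-1],[0,0,0,0,0,-0.049,-1],[0,0,0,0,0,-0.05,-1],[0,0,0,0,0,-0.05,-1]]'
```

```text
time_s: 22.6
tool_pos: [0.6313, 0.1453, 0.0888]
ee_rot: [0.0, -0.241, 0.97, -0.001]
contact_force: [-0.2, -0.0, -2.5]
opening: 0.0457
grasp_force: 19.9
time_s: 23.18
tool_pos: [0.6317, 0.1478, 0.0395]
ee_rot: [0.001, -0.243, 0.97, -0.0]
contact_force: [0.2, -0.3, -1.5]
opening: 0.0454
grasp_force: 19.9
```

```bash
python3 -m pendant '[[0,0,0,0,0,-0.0008,-1],[0,0,0,0,0,-0.0008,-1],[0,0,0,0,0,-0.0008,0.1],[0,0,0,0,0,-0.0008,0.3],[0,0,0,0,0,-0.0008,0.6],[0,0,0,0,0,-0.0008,1],[0,0,0,0,0,0,1],[0,0,0,0,0,0,1],[0,0,0,0,0,0.03,1],[0,0,0,0,0,0.06,1],[0,0,0,0,0,0.1,1],[0,0,0,0,0,0.14,1],[0,0,0.1,0.002,-0.04,0.16,1],[0,0,0.2,0.003,-0.08,0.16,1],[0,0,0.3,0.004,-0.12,0.16,1],[0,0,0.4,0.005,-0.16,0.16,1],[0,0,0.5,0.006,-0.2,0.16,1],[0,0,0.6,0.007,-0.24,0.16,1],[0,0,0.7,0.008,-0.28,0.16,1],[0,0,0.7,0.0085,-0.3115,0.16,1]]' 20
python3 -m pendant '[[0,0,0,0,0,0,1],[0,0,0,0,0,0,1],[0,0,0,0,0,0,1]]'
python3 - <<'E'
from h import *
im,p,Rm=look("w4"); print(p,Rm.round(3))
cv2.imwrite("pics/w4o.png",np.hstack([ortho(im,p,Rm,(.642,-.165),.006,(.1,.1)),ortho(im,p,Rm,(.642,-.165),.030,(.1,.1))]))
E
```

```text
time_s: 24.85
tool_pos: [0.6389, -0.1535, 0.1978]
ee_rot: [-0.001, -0.56, 0.828, 0.0]
contact_force: [-0.0, 0.9, -1.9]
opening: 0.088
grasp_force: 0.0
time_s: 25.1
tool_pos: [0.639, -0.1519, 0.1976]
ee_rot: [-0.001, -0.558, 0.83, 0.001]
contact_force: [-1.0, -0.0, -0.6]
opening: 0.0878
grasp_force: 0.0
[ 0.63900647 -0.15193969  0.19763722] [[-0.377 -0.926 -0.002]
 [-0.926  0.377  0.001]
 [-0.     0.003 -1.   ]]
```

View pics/w4o.png

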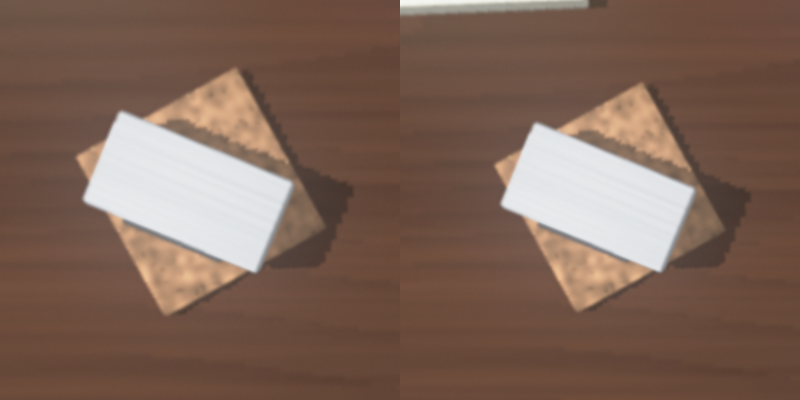

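Square mat corners (237,67), (77,157), (168,316), (325,228) give (0.646,-0.166) at about 29°. The tin's corners give (0.6435,-0.164) at 67.6°, so the tool is already aligned. I grip the tin.

```bash
python3 -m pendant '[[0,0,0,0.003,-0.012,-0.03,1],[0,0,0,0.003,-0.012,-0.06,1],[0,0,0,0.003,-0.012,-0.09,1],[0,0,0,0.003,-0.012,-0.12,1],[0,0,0,0.003,-0.012,-0.145,1],[0,0,0,0.003,-0.012,-0.16,1],[0,0,0,0.003,-0.012,-0.1665,1],[0,0,0,0.003,-0.012,-0.1665,1],[0,0,0,0.003,-0.012,-0.1665,-1],[0,0,0,0.003,-0.012,-0.1665,-1],[0,0,0,0.003,-0.012,-0.1665,-1],[0,0,0,0.003,-0.012,-0.1665,-1],[0,0,0,0.003,-0.012,-0.1665,-1],[0,0,0,0.003,-0.012,-0.1665,-1],[0,0,0,0.003,-0.012,-0.1665,-1],[0,0,0,0.003,-0.012,-0.1665,-1],[0,0,0,0.003,-0.012,-0.1665,-1],[0,0,0,0.003,-0.012,-0.1665,-1]]' 25
python3 -m pendant '[[0,0,0,0,0,0.01,-1],[0,0,0,0,0,0.025,-1],[0,0,0,0,0,0.05,-1],[0,0,0,0,0,0.08,-1],[0,0,0,0,0,0.09,-1],[0,0,0,0,0,0.09,-1],[0,0,0,0,0,0.09,-1]]'
```

```text
time_s: 26.65
tool_pos: [0.6425, -0.1645, 0.0317]
ee_rot: [-0.001, -0.558, 0.83, 0.0]
contact_force: [-0.3, -0.1, 4.2]
opening: 0.0457
grasp_force: 25.0
time_s: 27.23
tool_pos: [0.6422, -0.1644, 0.1218]
ee_rot: [-0.001, -0.558, 0.83, 0.0]
contact_force: [0.1, 0.4, -1.4]
opening: 0.0456
grasp_force: 25.0
```

```bash
python3 -m pendant '[[0,0,-0.05,-0.008,-0.004,0,-1],[0,0,-0.15,-0.024,-0.012,0,-1],[0,0,-0.25,-0.045,-0.023,0,-1],[0,0,-0.35,-0.066,-0.034,0,-1],[0,0,-0.45,-0.087,-0.044,0,-1],[0,0,-0.55,-0.108,-0.055,0,-1],[0,0,-0.65,-0.129,-0.066,0,-1],[0,0,-0.75,-0.15,-0.076,0,-1],[0,0,-0.85,-0.17,-0.087,0,-1],[0,0,-0.95,-0.19,-0.097,0,-1],[0,0,-1.05,-0.208,-0.106,0,-1],[0,0,-1.13,-0.219,-0.111,0,-1],[0,0,-1.18,-0.2234,-0.1136,0,-1],[0,0,-1.2,-0.2234,-0.1136,0,-1],[0,0,-1.2,-0.2234,-0.1136,0,-1],[0,0,-1.2,-0.2234,-0.1136,0,-1],[0,0,-1.2,-0.2234,-0.1136,-0.02,-1],[0,0,-1.2,-0.2234,-0.1136,-0.04,-1],[0,0,-1.2,-0.2234,-0.1136,-0.04,-1],[0,0,-1.2,-0.2234,-0.1136,-0.04,-1]]'
python3 - <<'E'
from h import *
p,Rm=pose();print(p,np.degrees(np.arctan2(Rm[1,1],Rm[0,1])))
E
```

```text
time_s: 28.9
tool_pos: [0.4186, -0.277, 0.0806]
ee_rot: [-0.001, 0.007, 1.0, 0.002]
contact_force: [1.2, -0.4, -0.8]
opening: 0.0455
grasp_force: 25.0
[ 0.41856162 -0.27700393  0.08063175] 89.25263867698884
```

```bash
python3 -m pendant '[[0,0,0,0,-0.001,-0.015,-1],[0,0,0,0,-0.001,-0.03,-1],[0,0,0,0,-0.001,-0.04,-1],[0,0,0,0,-0.001,-0.045,-1],[0,0,0,0,-0.001,-0.047,-1],[0,0,0,0,-0.001,-0.048,-1],[0,0,0,0,-0.001,-0.049,-1],[0,0,0,0,-0.001,-0.0495,-1],[0,0,0,0,-0.001,-0.0495,-1],[0,0,0,0,-0.001,-0.0495,-1]]'
python3 - <<'E'
from h import *
p,Rm=pose();print(p,np.degrees(np.arctan2(Rm[1,1],Rm[0,1])))
E
```

```text
time_s: 29.73
tool_pos: [0.419, -0.279, 0.0322]
ee_rot: [-0.0, 0.007, 1.0, 0.001]
contact_force: [0.7, -0.3, -1.1]
opening: 0.046
grasp_force: 25.0
[ 0.41899659 -0.279026    0.03215884] 89.15177768393227
```

```bash
python3 -m pendant '[[0,0,0,0,0.001,0,-1],[0,0,0,0,0.001,-0.0008,-1],[0,0,0,0,0.001,-0.0012,-1],[0,0,0,0,0.001,-0.0012,-1]]'
python3 -m pendant '[[0,0,0,0,0,0,0.1],[0,0,0,0,0,0,0.3],[0,0,0,0,0,0,0.6],[0,0,0,0,0,0,1],[0,0,0,0,0,0,1],[0,0,0,0,0,0,1],[0,0,0,0,0,0.03,1],[0,0,0,0,0,0.06,1],[0,0,0,0,0,0.1,1],[0,0,0,0,0,0.14,1],[0,0,0.1,0.015,0.03,0.16,1],[0,0,0.2,0.033,0.066,0.16,1],[0,0,0.3,0.051,0.102,0.16,1],[0,0,0.4,0.069,0.138,0.16,1],[0,0,0.505,0.087,0.174,0.16,1],[0,0,0.505,0.105,0.21,0.16,1],[0,0,0.505,0.123,0.246,0.16,1],[0,0,0.505,0.141,0.282,0.16,1],[0,0,0.505,0.159,0.318,0.16,1],[0,0,0.505,0.177,0.354,0.16,1]]'
python3 -m pendant '[[0,0,0,0.018,0.036,0,1],[0,0,0,0.0355,0.0725,0,1],[0,0,0,0.0355,0.0725,0,1],[0,0,0,0.0355,0.0725,0,1],[0,0,0,0.0355,0.0725,0,1],[0,0,0,0.0355,0.0725,0,1]]'
python3 - <<'E'
from h import *
im,p,Rm=look("w5");print(p,np.degrees(np.arctan2(Rm[1,1],Rm[0,1])))
t=optics.capture("top"); cv2.imwrite("pics/top3.png",t)
a=ortho(im,p,Rm,(.63,.148),.048,(.1,.1))
b=cv2.resize(t[255:335,390:470],(400,400),interpolation=cv2.INTER_CUBIC)
cv2.imwrite("pics/w5o.png",np.hstack([a,b]))
E
```

```text
time_s: 30.07
tool_pos: [0.419, -0.2778, 0.0316]
ee_rot: [-0.0, 0.007, 1.0, 0.001]
contact_force: [-3.5, 3.2, 12.3]
opening: 0.0456
grasp_force: 25.0
time_s: 31.73
tool_pos: [0.5962, 0.0779, 0.1905]
ee_rot: [-0.001, -0.243, 0.97, 0.001]
contact_force: [0.5, -1.2, -0.1]
opening: 0.0881
grasp_force: 0.0
time_s: 32.23
tool_pos: [0.631, 0.1464, 0.1903]
ee_rot: [-0.001, -0.242, 0.97, 0.0]
contact_force: [0.2, 0.2, -0.2]
opening: 0.0881
grasp_force: 0.0
[0.63099152 0.14643545 0.19031152] 117.96753419444742
```

View pics/w5o.png

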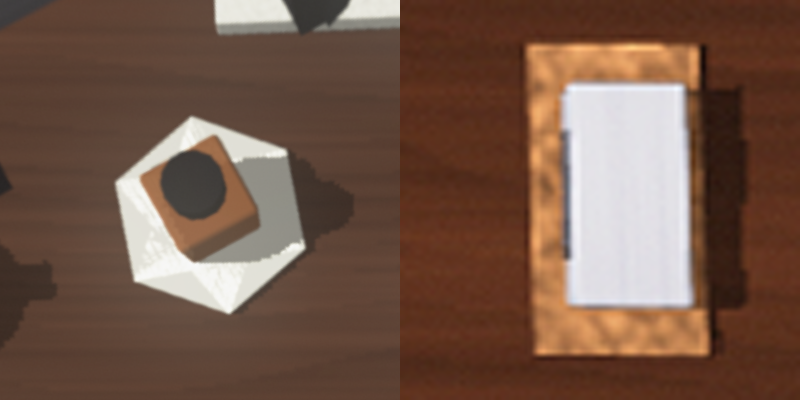

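Ink stands on the tile at about 29°, cap near (193,185). Tin corners (565,84), (685,84), (693,304), (567,305) lie within the mat (526,44)–(711,356); I check the centres while gripping ink.

```bash
python3 - <<'E'
from h import *
g=lambda L,z:np.array([top_pt((390+(u-400)/5,255+v/5),z) for u,v in L])
for n,L,z in [("tin",[(565,84),(685,84),(693,304),(567,305)],.03),("long",[(526,44),(699,45),(711,356),(534,355)],.006)]:
    q=g(L,z); e=(q[0]+q[1]-q[2]-q[3])/2; print(n,q.mean(0).round(4),np.hypot(*e[:2]),np.degrees(np.arctan2(e[1],e[0])))
E
python3 -m pendant '[[0,0,0,0.0005,0.001,-0.03,1],[0,0,0,0.0005,0.001,-0.06,1],[0,0,0,0.0005,0.001,-0.09,1],[0,0,0,0.0005,0.001,-0.12,1],[0,0,0,0.0005,0.001,-0.14,1],[0,0,0,0.0005,0.001,-0.1505,1],[0,0,0,0.0005,0.001,-0.1505,1],[0,0,0,0.0005,0.001,-0.1505,1],[0,0,0,0.0005,0.001,-0.1505,-1],[0,0,0,0.0005,0.001,-0.1505,-1],[0,0,0,0.0005,0.001,-0.1505,-1],[0,0,0,0.0005,0.001,-0.1505,-1],[0,0,0,0.0005,0.001,-0.1505,-1],[0,0,0,0.0005,0.001,-0.1505,-1],[0,0,0,0.0005,0.001,-0.1505,-1],[0,0,0,0.0005,0.001,-0.1505,-1],[0,0,0,0.0005,0.001,-0.1505,-1],[0,0,0,0.0005,0.001,-0.1505,-1]]' 20
python3 -m pendant '[[0,0,0,0,0,0.01,-1],[0,0,0,0,0,0.025,-1],[0,0,0,0,0,0.05,-1],[0,0,0,0,0,0.06,-1],[0,0,0,0,0,0.06,-1],[0,0,0,0,0,0.06,-1]]'
```

```text
tin [ 0.4182 -0.2763  0.03  ] 0.08598160503290184 -1.343716726980656
long [ 0.4183 -0.2777  0.006 ] 0.1235681767443528 -0.7614843363481849
time_s: 33.83
tool_pos: [0.632, 0.1494, 0.0404]
ee_rot: [-0.001, -0.243, 0.97, 0.001]
contact_force: [-0.8, -1.4, 3.4]
opening: 0.046
grasp_force: 20.0
time_s: 34.33
tool_pos: [0.6322, 0.1497, 0.1009]
ee_rot: [0.0, -0.243, 0.97, 0.001]
contact_force: [-0.3, -0.2, -2.2]
opening: 0.046
grasp_force: 20.0
```

```bash
python3 -m pendant '[[0,0,0.002,0,-0.012,0,-1],[0,0,0.004,0.002,-0.036,0,-1],[0,0,0.006,0.003,-0.065,0,-1],[0,0,0.008,0.004,-0.095,0,-1],[0,0,0.01,0.005,-0.125,0,-1],[0,0,0.012,0.006,-0.155,0,-1],[0,0,0.012,0.008,-0.185,0,-1],[0,0,0.012,0.009,-0.215,0,-1],[0,0,0.012,0.01,-0.245,0,-1],[0,0,0.012,0.011,-0.275,0,-1],[0,0,0.012,0.012,-0.3,0,-1],[0,0,0.012,0.013,-0.312,0,-1],[0,0,0.012,0.013,-0.315,0,-1],[0,0,0.012,0.013,-0.315,0,-1],[0,0,0.012,0.013,-0.315,0,-1],[0,0,0.012,0.013,-0.315,-0.02,-1],[0,0,0.012,0.013,-0.315,-0.035,-1],[0,0,0.012,0.013,-0.315,-0.045,-1],[0,0,0.012,0.013,-0.315,-0.045,-1],[0,0,0.012,0.013,-0.315,-0.045,-1]]'
python3 - <<'E'
from h import *
p,Rm=pose();print(p,np.degrees(np.arctan2(Rm[1,1],Rm[0,1])))
E
```

```text
time_s: 36.0
tool_pos: [0.6443, -0.1643, 0.0543]
ee_rot: [-0.001, -0.249, 0.968, 0.001]
contact_force: [-0.6, 0.1, -2.2]
opening: 0.0459
grasp_force: 20.0
[ 0.64427937 -0.16432075  0.0543023 ] 118.84208513718329
```

```bash
python3 -m pendant '[[0,0,0,0.0005,-0.001,-0.007,-1],[0,0,0,0.0005,-0.001,-0.011,-1],[0,0,0,0.0005,-0.001,-0.013,-1],[0,0,0,0.0005,-0.001,-0.014,-1],[0,0,0,0.0005,-0.001,-0.0145,-1],[0,0,0,0.0005,-0.001,-0.0145,-1],[0,0,0,0.0005,-0.001,-0.0145,-1]]'
```

```text
time_s: 36.58
tool_pos: [0.6455, -0.1665, 0.0409]
ee_rot: [-0.0, -0.248, 0.969, 0.001]
contact_force: [0.4, 0.4, -1.8]
opening: 0.0454
grasp_force: 20.0
```

```bash
python3 -m pendant '[[0,0,0,0,0.001,-0.0005,-1],[0,0,0,0,0.001,-0.0012,-1],[0,0,0,0,0.001,-0.0012,-1]]'
python3 -m pendant '[[0,0,0,0,0,0,0.1],[0,0,0,0,0,0,0.3],[0,0,0,0,0,0,0.6],[0,0,0,0,0,0,1],[0,0,0,0,0,0,1],[0,0,0,0,0,0,1],[0,0,0,0,0,0.03,1],[0,0,0,0,0,0.06,1],[0,0,0,0,0,0.1,1],[0,0,0,0,0,0.14,1],[0,0,0,0,0.03,0.16,1],[0,0,0,0,0.07,0.16,1],[0,0,0,0,0.11,0.16,1],[0,0,0,0,0.15,0.16,1],[0,0,0,0,0.19,0.16,1],[0,0,0,0,0.22,0.16,1],[0,0,0,0,0.22,0.16,1],[0,0,0,0,0.22,0.16,1]]'
python3 - <<'E'
from h import *
t=optics.capture("top"); cv2.imwrite("pics/top4.png",t)
cv2.imwrite("pics/fin.png",np.hstack([cv2.resize(t[145:225,335:415],(400,400),interpolation=cv2.INTER_CUBIC),cv2.resize(t,(400,400))]))
E
```

```text
time_s: 36.83
tool_pos: [0.6455, -0.1656, 0.0404]
ee_rot: [-0.001, -0.248, 0.969, 0.001]
contact_force: [-1.5, -0.2, 4.0]
opening: 0.0458
grasp_force: 20.0
time_s: 38.33
tool_pos: [0.645, 0.0575, 0.1995]
ee_rot: [-0.001, -0.251, 0.968, 0.001]
contact_force: [0.8, -0.3, -1.0]
opening: 0.0881
grasp_force: 0.0
```

View pics/fin.png

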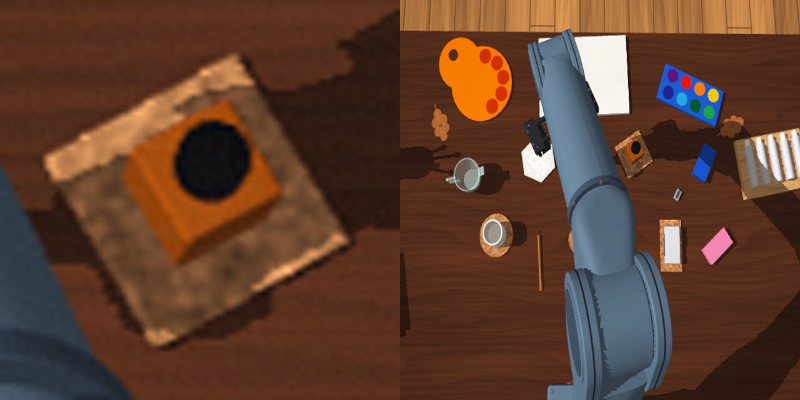

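Ink sits with its sides parallel to the mat's, cap at crop (213,160), mat centre (197.5,200.8). I compare the two numerically.

```bash
python3 - <<'E'
from h import *
g=lambda u,v,z:top_pt((335+u/5,145+v/5),z).round(4)
print(g(213,160,.068),g(197.5,200.8,.006))
E
```

```text
[ 0.6434 -0.1641  0.068 ] [ 0.6435 -0.166   0.006 ]
```

Ink is centred to within 2 mm, so I hand in.

```bash
python3 -c "
from cell import manip
print(manip.job_done())"
```

```text
the job is handed in; nothing more can be done
None
```

The pot, slim bottle, ink bottle and tin each stand upright on their own mats, within about 2 mm of centre by the top camera, with ink and tin aligned to their mats; the jug was left alone and the job was handed in at about 38 s of the 144 s allowed.

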